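# Close and lock the service hatch of a battery pack

## Task

Close up the grey battery pack: lay the spanner that was left across its open hatch flat on a free patch of the bench, then lay the teal cover, whose outline matches the hatch, in the recess so that it sits fully home and flush with its slot over the slot in the steel bar below. Then take the red-winged T-bolt out of the wooden tool block, put its T-head down through both slots until its collar rests on the cover, and give it a quarter turn to lock, leaving it standing upright. Leave everything else on the bench where it is.

Things in the scene. Friction and masses are not known exactly. Their poses are not given: they have to be found in the camera images.
- pack_case: The battery pack: fixed grey box 170 (x) x 280 (y) x 100 mm high on the bench (height 0). Origin at the centre of its underside, z up. The open hatch is in its top; on the -y part of the top, 93 mm from the middle, a low socket and switch stand 11 mm tall.
- seat (a point): Centre of the floor of the hatch recess, in the pack's top, 30 mm along +y from the pack's middle, axes parallel to the pack's. Recess 105 (x) x 153 (y) mm, 10 mm deep (floor 90, rim 100 mm above the bench), rim bevelled 3 mm outward, ledge 10 mm wide all round. Its +x +y corner is filled off at 45 degrees (legs 24 mm).
- slot (a point): Centre of the slot in the steel cross bar under the hatch, at the bar's top face, level with the recess floor (90 mm above the bench), 36 mm along +y from seat, axes parallel to it. Slot 30 mm (x) x 13 mm (y); bar 8 mm thick, 44 mm wide along y, with 32 mm of free depth under it.
- spanner_mid (a point): Middle (half-way up) of a loose flat steel spanner, about 150 g, lying level across the open hatch on its two long rims: 200 mm long along its x, shank 17 mm wide (y) and 7 mm thick, ring end and jaws up to 38 mm wide and 8 mm thick. Under this point the hatch is open, 90 to 50 mm above the bench. z up.
- cover_center (a point): Centre of the loose teal hatch cover, half-way up its plate; about 300 g, flat on the bench, right side up, z up. Plate 101 (x) x 149 (y) x 10 mm, its +x +y corner cut off at 45 degrees (legs 22 mm): it fits the recess one way only, with its axes along those of seat. A slot 33 (x) x 16 (y) mm goes through it 36 mm along +y from here.
- cover_rib (a point): Middle of the cover's black upright grip rib: 60 mm long (x), 12 mm thick (y), 30 mm tall, standing on the plate. This point is 22 mm along -y and 20 mm above cover_center, that is 25 mm above the plate's underside; the rib's top is 40 mm above the underside. Axes as the cover's.
- bolt_mid (a point): Middle (half-way up) of the loose T-bolt, 78 mm tall, about 140 g, upright, z up. From the bottom: T-head 26 (x) x 9 (y) x 14 mm tall, its lowest 4 mm only 20 x 6; shank 9 mm round, 21 mm long; collar 38 mm round, 5 mm thick, its underside 4 mm below this point; neck 16 mm round, 12 mm tall; red wing on top. Once on the seated cover, the T-head has 3 mm play under the bar.
- bolt_wing (a point): Centre of the T-bolt's red wing, the part to hold: 56 mm long (x, parallel to the T-head), 14 mm thick (y), 26 mm tall; 26 mm above bolt_mid, 30 mm above the collar's underside. Axes as the bolt's.
- block_top (a point): Centre of the top of the fixed wooden tool block, 66 (x) x 150 (y) mm, 52 mm high. The T-bolt stands loosely in a 30 mm bore 42 mm deep, 45 mm along +y from here, its collar on the block's top; two T-handle keys stand 28 and 56 mm along -y, their bars 64 mm long along x, up to 138 mm above the bench.
- battery_a: Bystander: teal and black battery block 151 (x) x 65 (y) x 101 mm; origin at the centre of its underside.
- battery_b: Bystander: a second battery block like battery_a.
- end_cover: Bystander: round aluminium hub-motor end cover, 110 mm across, 22 mm tall; origin at the centre of its underside.
- square_plate: Bystander: square steel plate 90 x 90 x 6 mm; origin at the centre of its underside.
- multimeter: Bystander: grey hand multimeter 80 (x) x 165 (y) x 49 mm lying on its back; origin at the centre of its underside.
- tape_roll: Bystander: amber tape roll 90 mm across, 24 mm tall, lying flat; origin at the centre of its underside.
- mug: Bystander: white mug 80 mm across, 90 mm tall; origin at the centre of its underside.
Mind the look-alikes: they are no part of the job. What is shaped like the part that bears bolt_mid but purple or yellow is not meant.

How it is judged (in metres and radians):
On the way, in this order (a step that is already met when the one before it is completed fails the run):
1. the spanner lies flat on the bench (height (world z) of spanner_mid below 0.02 m and angle between spanner_mid's own z axis and vertical below 0.12 rad), for 0.2 s.
2. the cover sits home in the hatch recess (x of cover_center in the frame of seat between -0.004 and 0.004 m and y of cover_center in the frame of seat between -0.004 and 0.004 m and z of cover_center in the frame of seat between 0.002 and 0.0075 m and angle between cover_center's own z axis and vertical below 0.035 rad and angle between the y axis of cover_center and the y axis of seat, either way round below 0.06 rad), for 0.2 s.
3. the T-bolt's head is down through both slots, its wing still lengthwise with the slot (x of bolt_mid in the frame of slot between -0.006 and 0.006 m and y of bolt_mid in the frame of slot between -0.006 and 0.006 m and z of bolt_mid in the frame of slot between 0.0095 and 0.0185 m and angle between bolt_mid's own z axis and vertical below 0.1 rad and angle between the x axis of bolt_mid and the x axis of slot, either way round below 0.4 rad), for 0.1 s.
At the end, for the whole second after the job is handed in: Spanner flat on the bench; cover in the recess within 4 mm of centre each way, square, within 2.5 mm of flush; T-bolt upright within 6 mm of the slot centre, collar on the cover, wing turned at least 70 degrees from the slot; all released and staying so; nothing else moved over 30 mm (all of step 1 and all of step 2 and x of bolt_mid in the frame of slot between -0.006 and 0.006 m and y of bolt_mid in the frame of slot between -0.006 and 0.006 m and z of bolt_mid in the frame of slot between 0.0095 and 0.0185 m and angle between bolt_mid's own z axis and vertical below 0.1 rad and angle between the x axis of bolt_mid and the x axis of slot, either way round above 1.22 rad); the robot touches nothing.
It fails at once if a bystander was shifted by more than 30 mm or tipped over (distance of any of battery_a, battery_b, end_cover, square_plate, multimeter, tape_roll, mug from where it was at the start of the episode above 0.03 m or angle between any of battery_a, battery_b, end_cover, square_plate, multimeter, tape_roll, mug's own z axis and vertical above 0.5 rad).
It also fails if it takes over 72 s, if anything falls off the work surface, if the arm or the gripper's body presses on something with over 40 N, if the wrist force passes 120 N, or if a joint passes its speed limit or range.

## Robot

A 6-joint arm with a two-finger parallel gripper is mounted at the origin on the work surface. World frame = base frame: x ahead of the robot, y to its left, z up, the work surface at z = 0. Lengths are in mm, angles in rad, forces in N, time in s.
With the tool pointing down it reaches from about 325 to 775 mm from the base axis. Payload 5.5 kg.
Tool frame: the origin (TCP) lies midway between the tips of the shut fingers; the grasp point (between the pads) lies 19 mm behind it; x points along the fingers, y is the direction in which the jaws open and shut, and the axes are right-handed (so a half turn about x gives the same grasp; the last joint's range is limited). The gripper opens to 85 mm and grips with 20 to 120 N. Pads are 22 mm wide; open, the fingers measure 114 mm over their backs; the gripper's body (76 mm by 85 mm) begins 54 mm behind the grasp point. The pads swing forward as they close: fully open they stand 13 mm farther back than shut.
Start: joints at [1.251, 0.091, 1.231, -0, 1.82, -0.057], TCP at [155.875, 579.413, 231.275] pointing down, gripper open.
Joint ranges: [-2.87, 2.87], [-0.86, 2.18], [0.17, 2.46], [-1.51, 4.65], [0.06, 2.69], [-2.65, 2.65]. Speed limits (rad/s): [2.57, 2.57, 3.01, 3.14, 3.14, 3.14].

## Interface

Orientations are given as a unit quaternion [x, y, z, w].
In Python, from station import env gives the robot as it stands. Calls block until the motion is done:
- env.move_pose(position, orientation): joint-space move of the TCP to a pose.
- env.movel(position, vel=150, rot=None, guard=None): straight line of the TCP; rot=None keeps the orientation; vel is the mean speed in mm/s. With guard (N) it stops when the force on the tool has changed by that much, and returns True; else False.
- env.move_joints(angles): joint-space move.
- env.grip(opening, force=None): finger opening in mm; force is the grip in N (None keeps the last); returns when the fingers have stopped.
- env.wait(seconds).
- env.ik(position, orientation): joint angles nearest the present ones, or None.
- env.grab_frame(name): name is "side" or "top" or "wrist"; returns a dict with "frame" (480x640x3 uint8, red, green, blue), "depth" (480x640 float32, mm along the optical axis (not along the pixel's ray), 0 where there is no reading), "fx", "fy", "cx", "cy" (pixels), "cam_to_world" (4x4, takes a point from camera to world coordinates); the wrist camera has in their place "T_tool_cam" (4x4, takes a point from camera to tool coordinates, whose origin is the TCP and whose axes are the tool frame's). Camera axes: x right, y up, looking along -z (the intrinsics and any distortion apply to the point x, -y, -z); pixel columns grow to the right and rows downward; lengths in mm; the calibration is good to about 2 mm. A picture is of the moment at which its call begins: read the wrist's pose just before it.
A pose or a line that the arm cannot do raises env.MotionError and nothing moves.
- env.finish_job(): hands the job in, once; it reports no verdict.
Trained networks look in the newest picture that a camera, given by its name, has taken for a name from the list of things; names that differ only in an ending like _2 or _b are one class to them, and where a whole thing is asked for, a point or a joint stands for the part that bears it (a point fixed in the world has none). Each returns a list of dicts, best first, with "score" (0 to 1); they miss things now and then, are a little off and sometimes report something else, mostly with a low value. They report only what shows in the picture. A call takes as long as a camera call. They do not tell look-alikes from the thing itself.
- env.search_frame(camera, query): "centre" ([row, column] in pixels, amid what is visible of it).
- env.mark_of(camera, query): "centre" ([row, column] in pixels: a listed point, or the origin of a listed thing).
Readings, each from a call of its own:
- env.get_clock(): time.
- env.get_joint_positions(): joint angles.
- env.get_joint_vel(): joint speeds.
- env.get_joint_torque(): joint torques, N m.
- env.get_tool_pos(): TCP position.
- env.get_tcp_rot(): TCP orientation.
- env.get_wrist_force(): force on the tool from outside, world axes, zero at the start.
- env.get_wrist_torque(): the same for the moment, N m.
- env.get_grip_width(): finger opening in mm.
Only numpy, scipy, OpenCV 4.12 (cv2) and the standard library are available. Lean on these libraries where they do the work, as an engineer would, in place of code of your own. Each camera call takes 0.05 s, during which the arm holds its last target.

## Working session

There is one attempt and no reset: what is moved stays moved. The work goes in short steps, each a Python script; the robot and the scene stay as the last script left them, time stands still between calls to the robot, and variables do not carry over. Pictures are saved under pics/ and viewed, and the job is handed in when it is done.

```bash
ls; mkdir -p pics; cat > h.py <<'E'
import numpy as np, cv2
from scipy.spatial.transform import Rotation as R
from station import env
def snap(cam,fn=None):
    T=None
    if cam=="wrist":
        p=np.array(env.get_tool_pos()); q=env.get_tcp_rot()
        Tt=np.eye(4); Tt[:3,:3]=R.from_quat(q).as_matrix(); Tt[:3,3]=p
    f=env.grab_frame(cam)
    f["T"]=np.array(f["cam_to_world"]) if cam!="wrist" else Tt@np.array(f["T_tool_cam"])
    if fn: cv2.imwrite("pics/"+fn,f["frame"][:,:,::-1])
    return f
def ray(f,rc):
    r,c=rc
    d=np.array([(c-f["cx"])/f["fx"],-(r-f["cy"])/f["fy"],-1.0])
    return f["T"][:3,3],f["T"][:3,:3]@d
def atz(f,rc,z):
    o,d=ray(f,rc); return o+d*(z-o[2])/d[2]
def cloud(f):
    D=f["depth"]; rr,cc=np.mgrid[:480,:640]
    P=np.stack([(cc-f["cx"])/f["fx"]*D,-(rr-f["cy"])/f["fy"]*D,-D],-1)
    return P@f["T"][:3,:3].T+f["T"][:3,3]
E
python3 - <<'E'
from h import *
for cam in ["top","side","wrist"]:
    f=snap(cam,cam+"0.png"); print(cam,[k for k in f],f["fx"],f["T"].round(2).tolist())
    C=cloud(f)
    for q in ["pack_case","seat","slot","spanner_mid","cover_center","cover_rib","bolt_mid","bolt_wing","block_top"]:
        for d in env.mark_of(cam,q)[:3]:
            r,c=[int(round(v)) for v in d["centre"]]
            print(q,round(d["score"],2),np.round(d["centre"],1),C[r,c].round(0) if 0<=r<480 and 0<=c<640 else None)
print(env.get_clock(),env.get_tcp_rot())
E
```

```text
pics
top ['frame', 'depth', 'fx', 'fy', 'cx', 'cy', 'cam_to_world', 'T'] 434.82455180234626 [[-0.02, 0.98, -0.17, 263.96], [-1.0, -0.02, -0.0, 5.62], [-0.01, 0.17, 0.98, 1314.0], [0.0, 0.0, 0.0, 1.0]]
pack_case 0.85 [191.1 312.2] [623.  28.  63.]
seat 0.72 [181.7 302. ] [655.  58.  52.]
seat 0.39 [249.2 196.3] [455. 368.  68.]
seat 0.27 [278.3 284.5] [369. 117.  25.]
slot 0.97 [185.6 290.3] [643.  94.  54.]
slot 0.44 [180.1 224.5] [654. 285.  93.]
spanner_mid 0.91 [180.6 313.7] [640.  21. 107.]
cover_center 0.22 [249.9 195.2] [448. 362.  96.]
cover_rib 0.57 [228.4 437.4] [ 508. -343.   36.]
bolt_mid 0.6 [250.8 193.7] [445. 365.  95.]
bolt_mid 0.58 [214.1 189.6] [567. 398.  38.]
bolt_mid 0.53 [283.8 149.7] [359. 507.  42.]
bolt_wing 0.72 [194.2 161.6] [620. 470.  78.]
bolt_wing 0.69 [253.7 192.7] [437. 368.  94.]
bolt_wing 0.65 [207.7 185.3] [576. 401.  77.]
side ['frame', 'depth', 'fx', 'fy', 'cx', 'cy', 'cam_to_world', 'T'] 451.1021951045618 [[-0.94, 0.18, -0.28, 147.34], [-0.33, -0.52, 0.79, 944.96], [-0.0, 0.84, 0.55, 715.72], [0.0, 0.0, 0.0, 1.0]]
pack_case 0.9 [253.6 262.2] [578
[... 328 characters left out ...]
t_mid 0.91 [345.7 273.7] [447. 378.  57.]
bolt_mid 0.91 [424.2 286.7] [349. 542.  76.]
bolt_mid 0.78 [344.6 215.4] [553. 422.  67.]
bolt_wing 0.94 [332.9 275.2] [444. 376.  91.]
bolt_wing 0.88 [333.4 211.4] [570. 406.  78.]
bolt_wing 0.78 [373.2 321.1] [331. 429.  79.]
block_top 0.89 [328.2 283. ] [432. 364.  97.]
wrist ['frame', 'depth', 'fx', 'fy', 'cx', 'cy', 'T_tool_cam', 'T'] 351.611186258125 [[0.26, -0.92, -0.28, 84.27], [0.97, 0.25, 0.08, 598.23], [-0.0, -0.29, 0.96, 373.22], [0.0, 0.0, 0.0, 1.0]]
bolt_mid 0.57 [398.7 313.2] [355. 519.  52.]
bolt_wing 0.75 [413.6 313.7] [146. 581. 305.]
bolt_wing 0.72 [413.4 227.1] [330. 433.  75.]
1.5 [ 0.09263344  0.70101894 -0.09264319  0.70100552]
```

View pics/top0.png

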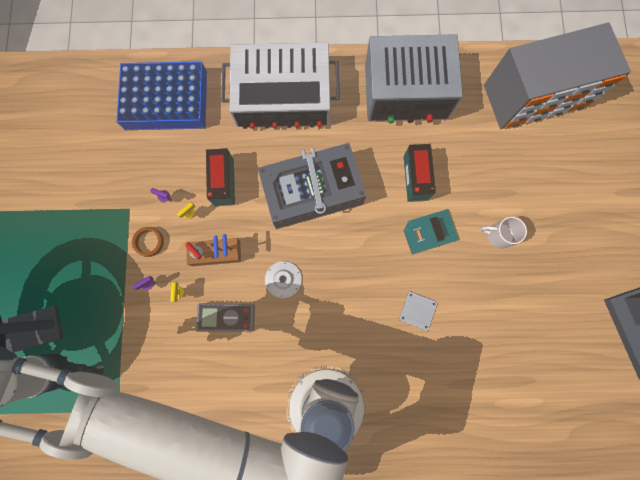

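View pics/side0.png

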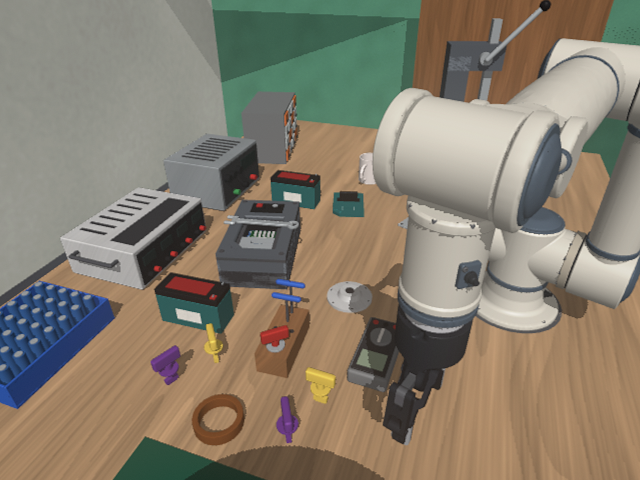

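View pics/wrist0.png

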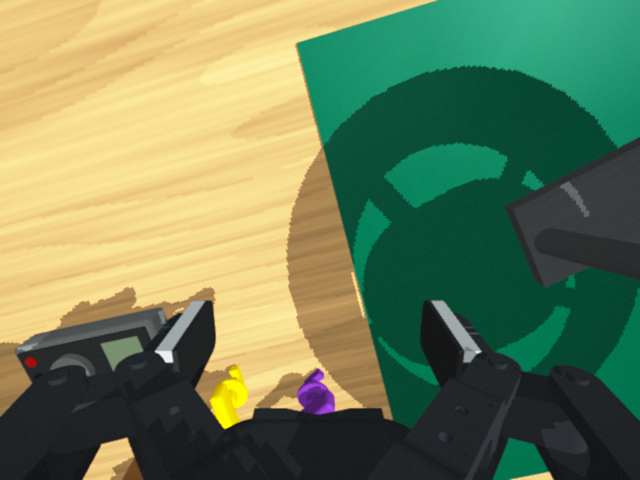

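The top picture shows the pack at (312,187) with the spanner across it from (310,155) to (320,208). The teal cover is at (432,232) and the red bolt is in the block at (193,250). I'll take close wrist views next.

```bash
cat >> h.py <<'E'
def ori(a):
    ca,sa=np.cos(a),np.sin(a)
    M=np.array([[0,ca,sa],[0,sa,-ca],[-1,0,0]])
    return R.from_matrix(M).as_quat()
def ang():
    y=R.from_quat(env.get_tcp_rot()).as_matrix()[:,1]; return np.arctan2(y[1],y[0])
def marks(f,cam,qs,n=2):
    C=cloud(f)
    for q in qs:
        for d in env.mark_of(cam,q)[:n]:
            r,c=[int(round(v)) for v in d["centre"]]
            print(q,round(d["score"],2),np.round(d["centre"],1),C[r,c].round(0) if 0<=r<480 and 0<=c<640 else None)
E
python3 - <<'E'
from h import *
print("a",ang())
T=np.array(snap("wrist")["T_tool_cam"]);print(T.round(3).tolist())
for a in (0.3,-1.57,1.57,-2.8,2.8,0,1.0,3.14): 
    j=env.ik([600,40,320],ori(a)); print(a,None if j is None else np.round(j,2))
E
```

```text
a 1.3080202129333232
[[0.001, 0.29, -0.957, -141.953], [1.0, 0.002, 0.001, -0.433], [0.002, -0.957, -0.29, -74.043], [0.0, 0.0, 0.0, 1.0]]
0.3 [ 0.01  0.13  1.03 -0.    1.98 -0.29]
-1.57 [ 0.01  0.13  1.03 -0.    1.98  1.58]
1.57 [ 0.01  0.13  1.03 -0.    1.98 -1.56]
-2.8 None
2.8 None
0 [ 0.01  0.13  1.03 -0.    1.98  0.01]
1.0 [ 0.01  0.13  1.03 -0.    1.98 -0.99]
3.14 None
```

```bash
python3 - <<'E'
from h import *
t=env.get_clock()
env.move_pose([590,60,330],ori(1.57)); print(env.get_clock()-t)
f=snap("wrist","w1.png"); np.savez("f1.npz",**{k:f[k] for k in("frame","depth","T","fx","fy","cx","cy")})
marks(f,"wrist",["pack_case","seat","slot","spanner_mid"])
t=env.get_clock()
env.move_pose([480,-310,290],ori(1.57)); print(env.get_clock()-t)
f=snap("wrist","w2.png");np.savez("f2.npz",**{k:f[k] for k in("frame","depth","T","fx","fy","cx","cy")})
marks(f,"wrist",["cover_center","cover_rib"])
print(env.get_clock())
E
```

```text
2.4333
pack_case 0.85 [231.8 293.3] [630.  30.  63.]
pack_case 0.24 [240.7 318.7] [644.  62.  55.]
seat 0.73 [241.1 317.1] [644.  59.  55.]
spanner_mid 0.86 [256.7 283.5] [647.  23. 106.]
spanner_mid 0.64 [ 74.9 560.6] [468. 273. 137.]
1.4417
cover_center 0.59 [214.8 301.5] [ 503. -329.   10.]
cover_rib 0.89 [227.8 283.4] [ 512. -350.   39.]
5.825
```

View pics/w1.png

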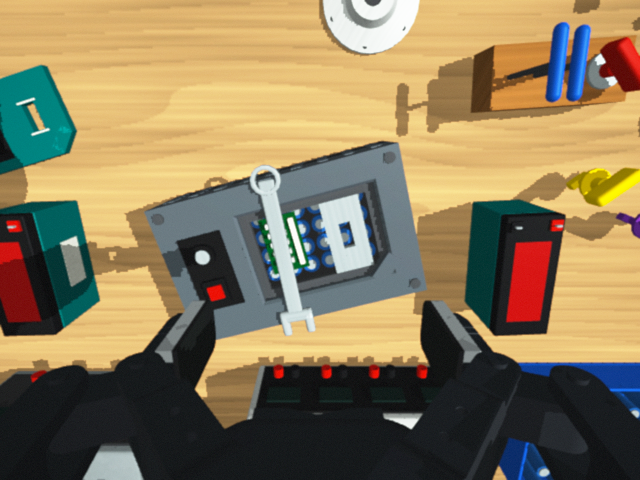

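View pics/w2.png

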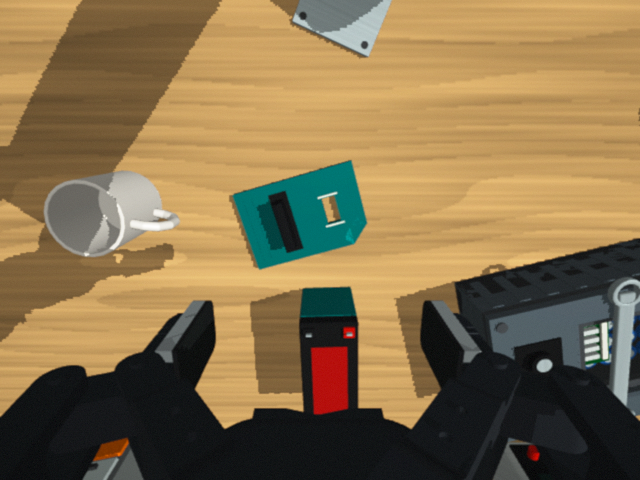

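Wrist view 1 shows the hatch with its filled corner at (370,290) and the spanner shank through (283,257). Wrist view 2 shows the cover with its cut corner at (357,240) and the rib at (285,222). I'll rectify both views and fit the poses.

```bash
cat >> h.py <<'E'
def rect(f,z,x0,x1,y0,y1,s=0.5):
    # image: rows = +x down, cols = +y right ; mm = s*px
    xs=np.arange(x0,x1,s); ys=np.arange(y0,y1,s)
    X,Y=np.meshgrid(xs,ys,indexing="ij")
    P=np.stack([X,Y,np.full_like(X,z)],-1)
    T=np.array(f["T"]); p=(P-T[:3,3])@T[:3,:3]
    u=f["cx"]+f["fx"]*p[...,0]/-p[...,2]; v=f["cy"]-f["fy"]*p[...,1]/-p[...,2]
    return cv2.remap(np.array(f["frame"]),u.astype(np.float32),v.astype(np.float32),cv2.INTER_LINEAR)
E
python3 - <<'E'
from h import *
f1=np.load("f1.npz");f2=np.load("f2.npz")
a=rect(f1,100,530,740,-110,170,.4); cv2.imwrite("pics/r1.png",a[:,:,::-1])
b=rect(f2,10,420,600,-430,-230,.35); cv2.imwrite("pics/r2.png",b[:,:,::-1]); print(a.shape,b.shape)
C=cloud(f2); 
m=(abs(C[...,0]-505)<120)&(abs(C[...,1]+335)<90)&(C[...,2]>-20)&(C[...,2]<60)
print(np.histogram(C[m][:,2],bins=np.arange(-10,50,2)))
C=cloud(f1); m=(abs(C[...,0]-640)<120)&(abs(C[...,1]-40)<160)
print(np.histogram(C[m][:,2],bins=np.arange(-10,120,4)))
E
```

```text
(525, 700, 3) (515, 572, 3)
(array([    0,     0,     0,   720, 12071,  4085,    71,    53,   403,
        5819,  2328,    93,    48,    41,    49,    49,    50,    47,
          52,    46,    51,    57,    49,    94,   411,   133,    42,
          40,    43]), array([-10,  -8,  -6,  -4,  -2,   0,   2,   4,   6,   8,  10,  12,  14,
        16,  18,  20,  22,  24,  26,  28,  30,  32,  34,  36,  38,  40,
        42,  44,  46,  48]))
(array([    0,   456,  7435,    27,    22,    21,    37,    42,    48,
          40,    47,    50,    43,    51,  1002,   410,  1798,  1005,
         313,   105,    60,    77,   231,   224,  4651,  1398,  1450,
       19176,  1583,  2736,   262,     0]), array([-10,  -6,  -2,   2,   6,  10,  14,  18,  22,  26,  30,  34,  38,
        42,  46,  50,  54,  58,  62,  66,  70,  74,  78,  82,  86,  90,
        94,  98, 102, 106, 110, 114, 118]))
```

View pics/r1.png

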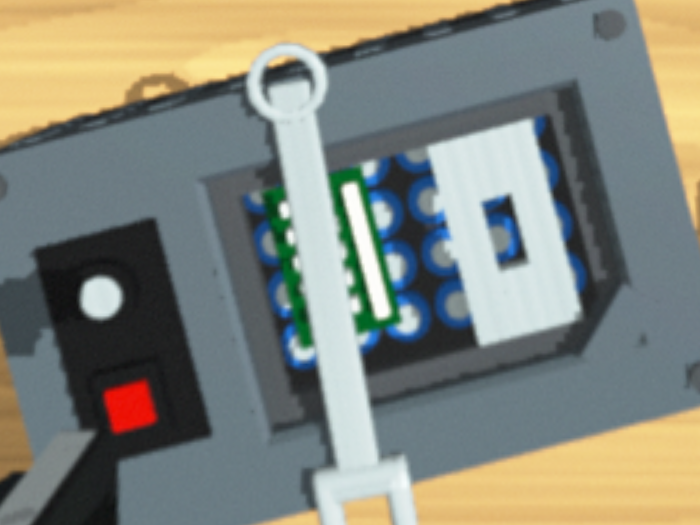

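View pics/r2.png

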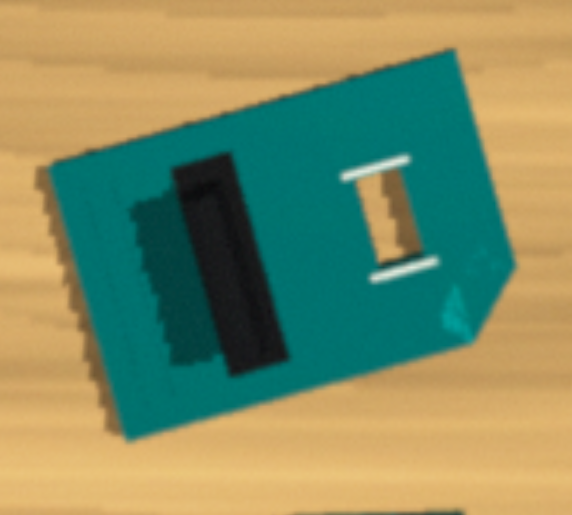

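Cover pose, fitted by hand from the corners: centre about (505.4, −328.0), yaw about 0.274. Now the spanner.

```bash
python3 - <<'E'
from h import *
f1=np.load("f1.npz"); m=atz(f1,(256.7,283.5),104); print(m)
a=1.759
env.grip(50)
p=np.array([645.,21.5]) 
env.move_pose([p[0],p[1],170],ori(a)); 
f=snap("wrist","w3.png"); 
hit=env.movel([p[0],p[1],97],vel=120,guard=15); print("hit",hit,env.get_tool_pos())
print(env.grip(0,80),env.get_grip_width())
env.movel([p[0],p[1],150],vel=120)
snap("wrist","w4.png"); print(env.get_grip_width(),env.get_wrist_force(),env.get_clock())
E
```

```text
[647.14020208  22.17293675 104.        ]
hit False [645.40830155  21.3522735   97.94821457]
False 13.850817027582938
14.064533406487715 [-0.28732517  0.14832009 -1.98573676] 9.575
```

View pics/w4.png

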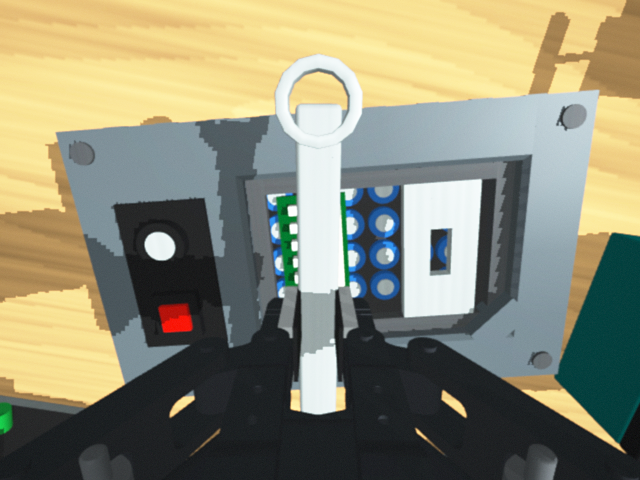

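The spanner is held level, with its shank between the pads at about (320,320). Next I lay it down.

```bash
python3 - <<'E'
from h import *
env.movel([600,0,160],vel=250)
env.move_pose([420,-80,60],ori(0.188))
f=snap("wrist","w5.png")
h=env.movel([420,-80,12],vel=120); 
h=env.movel([420,-80,-2],vel=30,guard=5); print(h,env.get_tool_pos(),env.get_wrist_force())
env.grip(40); 
env.movel([420,-80,120],vel=200)
f=snap("wrist","w6.png"); C=cloud(f)
marks(f,"wrist",["spanner_mid"])
print(env.get_clock())
E
```

```text
True [420.45627175 -80.12926171   0.55072803] [-1.73165804  0.32538322  5.24319513]
spanner_mid 0.95 [237.1 321.5] [422. -81.   8.]
13.4083
```

View pics/w6.png

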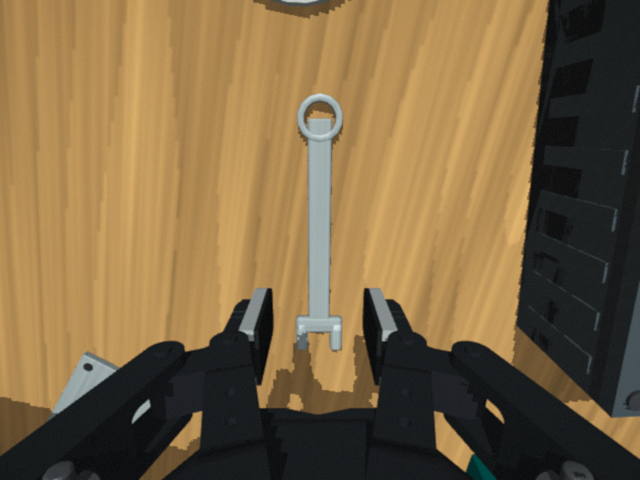

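The spanner lies flat on the bench. Next come same-orientation views of the hatch and the cover.

```bash
python3 - <<'E'
from h import *
a=0.274-np.pi/2
def sv(f,n): np.savez(n,**{k:f[k] for k in("frame","depth","T","fx","fy","cx","cy")})
env.move_pose([610,45,280],ori(a))
f=snap("wrist","w7.png"); sv(f,"f7.npz"); marks(f,"wrist",["seat","slot","pack_case"])
cv2.imwrite("pics/r7.png",rect(f,100,530,740,-110,170,.4)[:,:,::-1])
cv2.imwrite("pics/r7b.png",rect(f,90,570,720,-30,160,.3)[:,:,::-1])
env.move_pose([490,-330,200],ori(a))
f=snap("wrist","w8.png"); sv(f,"f8.npz"); marks(f,"wrist",["cover_center","cover_rib"])
cv2.imwrite("pics/r8.png",rect(f,10,420,600,-430,-230,.35)[:,:,::-1])
print(env.get_clock(),env.get_joint_positions())
E
```

```text
seat 0.9 [183.9 312. ] [629.  56.  50.]
slot 0.62 [180.3 273.9] [622.  95.  49.]
slot 0.62 [180.1 310.4] [633.  59.  49.]
pack_case 0.74 [174.1 335.3] [647.  37.  64.]
pack_case 0.57 [182.  311.8] [631.  56.  49.]
cover_center 0.58 [195.9 321.7] [ 508. -329.   10.]
cover_rib 0.77 [201.  342.4] [ 513. -346.   39.]
16.8083 [-6.48297260e-01  6.18244496e-02  1.31603999e+00  2.15985230e-04
  1.76313874e+00  6.46699876e-01]
```

View pics/r7.png

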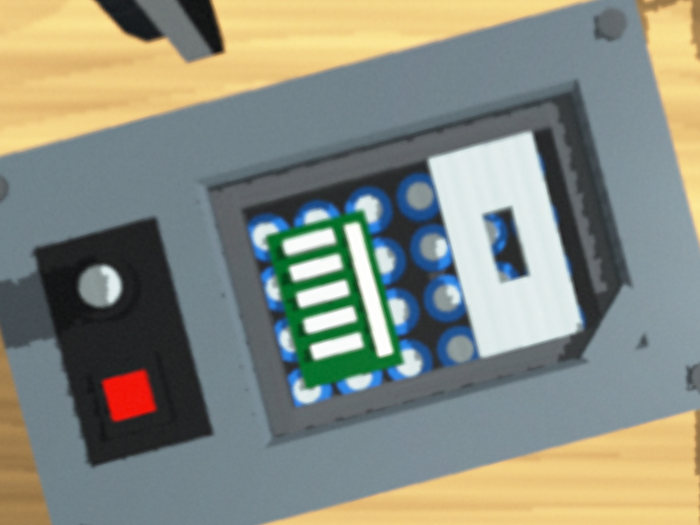

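View pics/r7b.png

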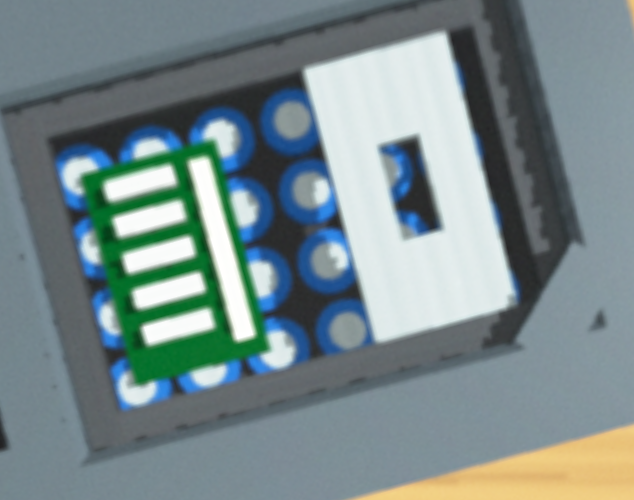

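View pics/r8.png

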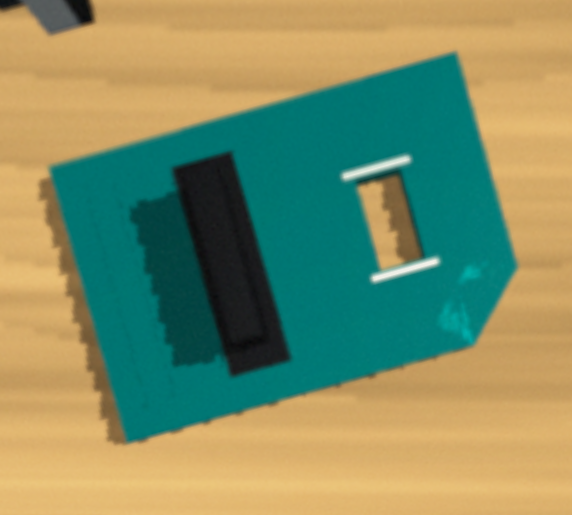

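Both views agree to about 1 mm. I'll refine the bar, slot and cover numerically.

```bash
python3 - <<'E'
from h import *
def fit(mask,x0,y0,s,name):
    cs,_=cv2.findContours(mask.astype(np.uint8),cv2.RETR_CCOMP,cv2.CHAIN_APPROX_NONE)
    c=max(cs,key=cv2.contourArea); (u,v),(w,h),an=cv2.minAreaRect(c)
    print(name,"x",round(x0+v*s,1),"y",round(y0+u*s,1),"wh",round(w*s,1),round(h*s,1),"ang",round(an,2)); return cs
for n,z in(("f1.npz",90),("f7.npz",90)):
    f=np.load(n); im=rect(f,90,570,720,-30,160,.25); hsv=cv2.cvtColor(im,cv2.COLOR_RGB2HSV)
    m=(hsv[...,2]>170)&(hsv[...,1]<45); m[:, :340 if n=="f7.npz" else 330]=0
    m=cv2.morphologyEx(m.astype(np.uint8),cv2.MORPH_OPEN,np.ones((9,9)))
    cs=fit(m,570,-30,.25,n+" bar")
    for c in cs:
        A=cv2.contourArea(c)*.0625
        if 250<A<600: 
            (u,v),(w,h),an=cv2.minAreaRect(c); print(" slot",570+v*.25,-30+u*.25,w*.25,h*.25,an)
    # pack top
    im=rect(f,100,480,780,-170,220,.4); cv2.imwrite("pics/pk_%s.png"%n[:2],cv2.resize(im[:,:,::-1],None,fx=.8,fy=.8))
for n in("f2.npz","f8.npz"):
    f=np.load(n); im=rect(f,10,420,600,-430,-230,.25); hsv=cv2.cvtColor(im,cv2.COLOR_RGB2HSV)
    m=(hsv[...,0]>80)&(hsv[...,0]<100)&(hsv[...,1]>120); m=cv2.morphologyEx(m.astype(np.uint8),cv2.MORPH_OPEN,np.ones((5,5)))
    m[450:,:]=0 if n=="f2.npz" else m[450:,:]
    fit(m,420,-430,.25,n+" cover")
    k=(hsv[...,2]<60); k[:, :230]=0;k[:,430:]=0; fit(k,420,-430,.25,"rib(z10 plane)")
    im=rect(f,40,420,600,-430,-230,.25);k=(im.max(-1)<60);k[:,:200]=0;k[:,430:]=0;k[:150]=0;k[480:]=0; fit(k,420,-430,.25,"rib z40")
E
```

```text
f1.npz bar x 626.2 y 91.0 wh 85.2 48.8 ang 75.07
 slot 625.3921203613281 92.52957153320312 30.91951560974121 13.994302749633789 75.0685806274414
f7.npz bar x 626.1 y 93.0 wh 85.5 44.4 ang 75.19
 slot 626.2344512939453 92.87085723876953 30.307567596435547 13.640016555786133 75.0685806274414
f2.npz cover x 502.7 y -329.6 wh 94.2 147.8 ang 74.17
rib(z10 plane) x 512.6 y -350.4 wh 75.7 23.2 ang 73.96
rib z40 x 505.0 y -347.5 wh 70.2 21.5 ang 74.05
f8.npz cover x 506.7 y -328.1 wh 100.1 147.9 ang 74.21
rib(z10 plane) x 512.4 y -349.8 wh 75.7 22.7 ang 74.11
rib z40 x 513.1 y -347.2 wh 61.1 20.6 ang 74.12
```

View pics/pk_f7.png

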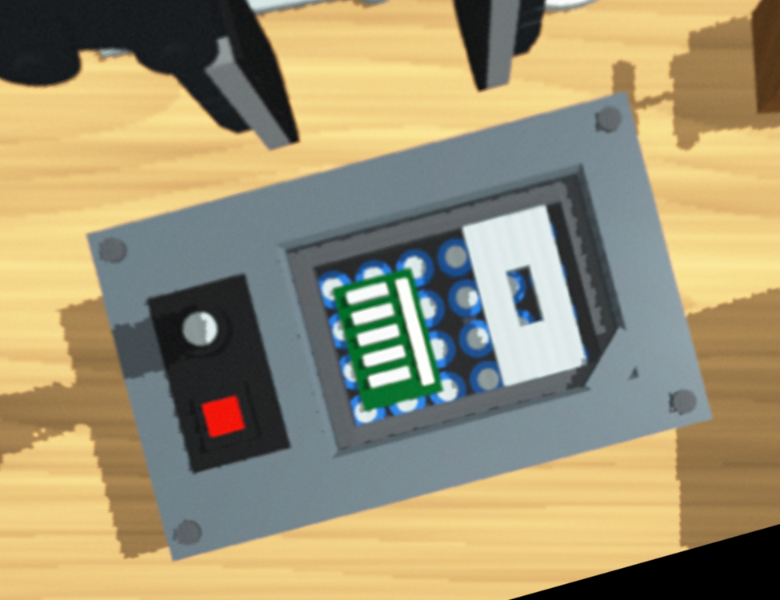

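Fits: pack yaw about 0.259, seat (635.3, 58.4), slot (626.1, 93.0). The cover is at (506.1, −327.9) with yaw 0.276. Gripping the rib now.

```bash
python3 - <<'E'
from h import *
a=0.276-np.pi/2; p=[512.1,-349.1]
env.grip(45)
env.move_pose(p+[90],ori(a))
h=env.movel(p+[14],vel=100,guard=12); print(h,env.get_tool_pos())
env.grip(0,110); print(env.get_grip_width(), env.get_wrist_force())
env.movel(p+[60],vel=80)
env.movel(p+[190],vel=200)
print(env.get_grip_width(),env.get_wrist_force(),env.get_clock())
env.move_pose([640.9,37.1,190],ori(0.259-np.pi/2))
f=snap("wrist","w9.png"); print(env.get_tool_pos(),ang())
np.savez("f9.npz",**{k:f[k] for k in("frame","depth","T","fx","fy","cx","cy")})
snap("side","s9.png")
print(env.get_clock())
E
```

```text
False [ 512.55276115 -349.44769156   14.9454036 ]
9.824436135220406 [-1.42067958  1.15429688  6.40272774]
9.988380169149774 [ 0.13597855  0.17096078 -4.48832775] 20.4083
[640.92978221  35.51514062 189.94344767] -1.3137997700518567
22.0167
```

View pics/w9.png

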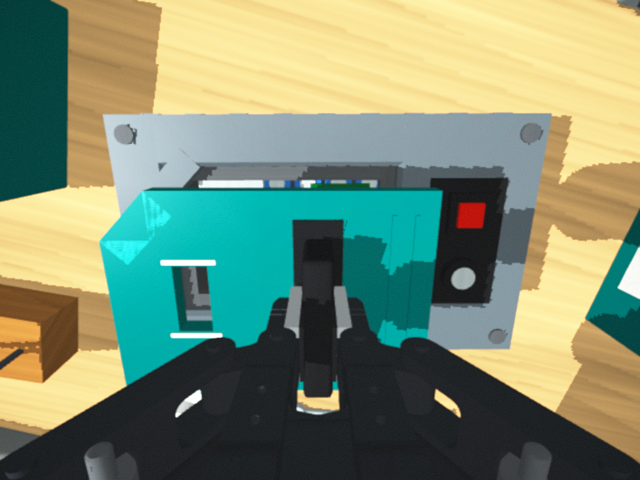

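View pics/s9.png

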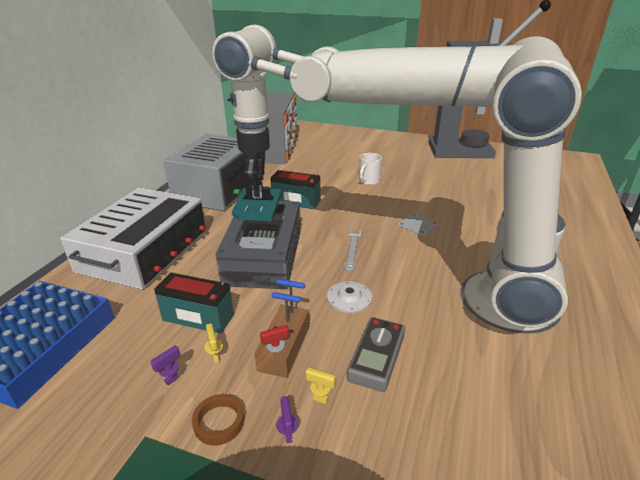

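The cover is held level over the hatch. I'll settle, then measure the cover in the grip.

```bash
python3 - <<'E'
from h import *
env.movel([640.9,37.1,150],vel=150); env.wait(0.3)
f=snap("wrist","w10.png"); p=np.array(env.get_tool_pos()); print(p,ang(),env.get_grip_width())
np.savez("f10.npz",**{k:f[k] for k in("frame","depth","T","fx","fy","cx","cy")})
C=cloud(f); 
m=(C[...,2]>130)&(C[...,2]<155)&(abs(C[...,0]-640)<100)&(abs(C[...,1]-60)<90)
hsv=cv2.cvtColor(f["frame"],cv2.COLOR_RGB2HSV); m&=(hsv[...,0]>80)&(hsv[...,0]<100)&(hsv[...,1]>120)
P=C[m]; A=np.c_[P[:,:2]-P[:,:2].mean(0),np.ones(len(P))]; print("plane",len(P),np.linalg.lstsq(A,P[:,2],rcond=None)[0])
z=p[2]-4.9
im=rect(f,z,560,720,-50,160,.3); cv2.imwrite("pics/r10.png",im[:,:,::-1]); print(z)
E
```

```text
[641.25630387  37.14646401 151.03179413] -1.3117156514098627 9.442678772766735
plane 40942 [-2.32999381e-04 -4.27685049e-03  1.45256357e+02]
146.13179412821782
```

View pics/r10.png

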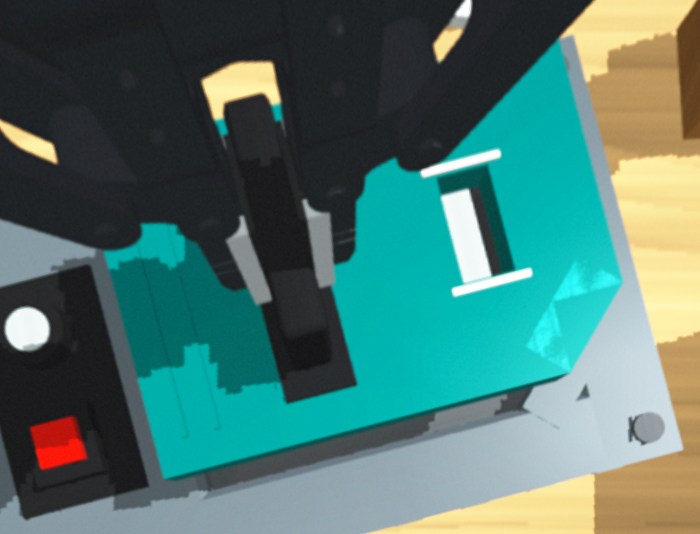

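The cover is level, and its slot and corner sit within 0.5 mm of where they should be. Lowering it.

```bash
python3 - <<'E'
from h import *
p=[640.7,37.0]; o=ori(0.259-np.pi/2)
env.movel(p+[118],vel=120,rot=o)
h=env.movel(p+[101],vel=30,guard=10); print(h,env.get_tool_pos(),env.get_wrist_force(),env.get_grip_width())
snap("wrist","w11.png")
print(env.get_clock())
E
```

```text
True [641.17801894  36.97332962 105.22661923] [ 0.89688689 -0.51117681  3.77395303] 10.144312889436135
23.725
```

View pics/w11.png

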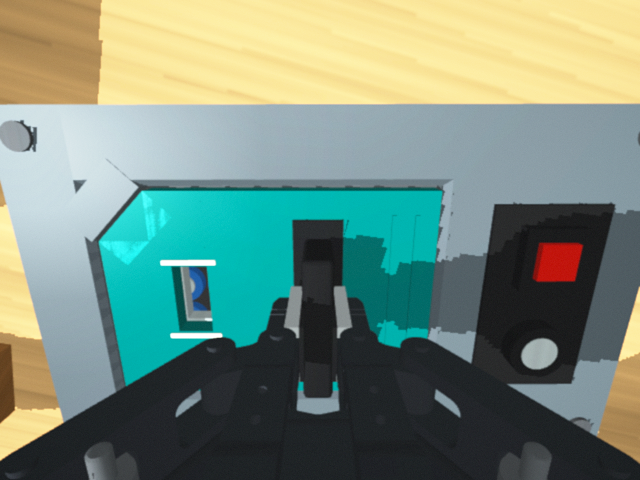

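It made contact at the expected height of 105.2, and the picture shows it in the recess. I'll release, check, then look at the bolt.

```bash
python3 - <<'E'
from h import *
def sv(f,n): np.savez(n,**{k:f[k] for k in("frame","depth","T","fx","fy","cx","cy")})
env.grip(35); 
env.movel([640.7,37,250],vel=250); env.wait(.2)
f=snap("wrist","w12.png"); sv(f,"f12.npz")
C=cloud(f); im=rect(f,100,560,720,-50,160,.3); cv2.imwrite("pics/r12.png",im[:,:,::-1])
hsv=cv2.cvtColor(f["frame"],cv2.COLOR_RGB2HSV)
m=(hsv[...,0]>80)&(hsv[...,0]<100)&(hsv[...,1]>120)&(abs(C[...,0]-636)<80)&(abs(C[...,1]-58)<95)&(abs(C[...,2]-98)<20)
P=C[m]; A=np.c_[P[:,:2]-P[:,:2].mean(0),np.ones(len(P))]; print("plane",len(P),np.linalg.lstsq(A,P[:,2],rcond=None)[0])
env.move_pose([430,365,230],ori(1.57)); env.wait(.2)
f=snap("wrist","w13.png"); sv(f,"f13.npz"); marks(f,"wrist",["bolt_mid","bolt_wing","block_top"])
cv2.imwrite("pics/r13.png",rect(f,95,370,520,270,470,.3)[:,:,::-1])
print(env.get_clock(),env.get_joint_positions())
E
```

```text
plane 17219 [-1.83101665e-03 -3.10927789e-03  9.92849984e+01]
bolt_mid 0.96 [235.8 323.1] [438. 368.  92.]
bolt_mid 0.92 [342.3 355.3] [568. 403.  48.]
bolt_wing 0.73 [243.4 324.5] [443. 369.  94.]
bolt_wing 0.59 [139.8 501.6] [362. 513.  77.]
block_top 0.88 [237.7 283. ] [452. 331.  52.]
27.4083 [ 6.43219692e-01 -6.24696750e-03  1.33307291e+00 -4.38404579e-06
  1.81485219e+00 -9.26364937e-01]
```

View pics/r12.png

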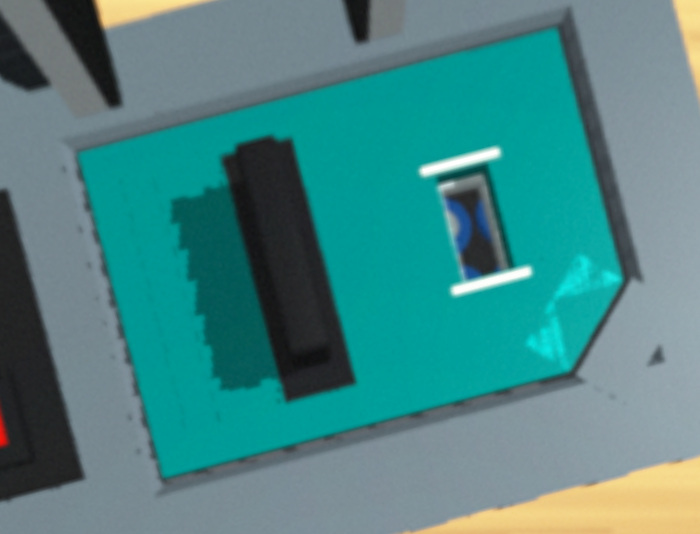

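View pics/w13.png

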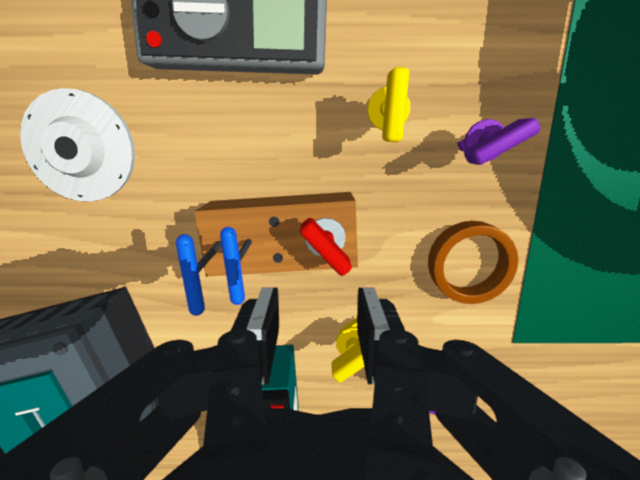

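View pics/r13.png

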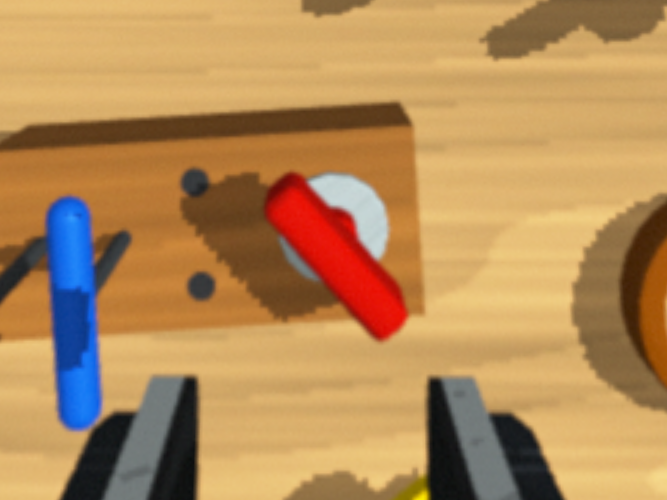

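The cover is seated with even gaps (plane height 99.3, tilt below 0.004). The red wing is at (325,246) in w13, angled about 35°. I'll fit it from depth.

```bash
python3 - <<'E'
from h import *
f=np.load("f13.npz"); C=cloud(f); im=f["frame"]; hsv=cv2.cvtColor(im,cv2.COLOR_RGB2HSV)
red=((hsv[...,0]<6)|(hsv[...,0]>174))&(hsv[...,1]>150)&(hsv[...,2]>80)
red&=(abs(C[...,0]-440)<70)&(abs(C[...,1]-368)<70)
print(np.percentile(C[red][:,2],[1,10,50,90,99]))
for lo in (89,92,94):
    P=C[red&(C[...,2]>lo)]; (u,v),(w,h),an=cv2.minAreaRect(P[:,:2].astype(np.float32)); 
    e=np.linalg.svd(P[:,:2]-P[:,:2].mean(0),full_matrices=False)[2][0]
    print(lo,len(P),"c",u,v,"wh",w,h,an,"mean",P[:,:2].mean(0),"ang",np.degrees(np.arctan2(e[1],e[0])))
g=(hsv[...,1]<60)&(hsv[...,2]>110)&(abs(C[...,2]-57)<6)&(abs(C[...,0]-440)<50)&(abs(C[...,1]-368)<50)
P=C[g]; print("collar",len(P),P[:,2].mean(),cv2.minEnclosingCircle(P[:,:2].astype(np.float32)))
rr,cc=np.nonzero(g); 
x=np.array([atz(f,(r,c),57)[:2] for r,c in zip(rr,cc)],np.float32); print(cv2.minEnclosingCircle(x))
E
```

```text
[66.23477923 81.6392264  93.53486981 94.80358553 96.46165462]
89 997 c 446.86297607421875 368.5147399902344 wh 61.174007415771484 14.630234718322754 39.4892692565918 mean [447.97465244 370.04855918] ang 41.42189466392701
92 885 c 446.91668701171875 368.1693115234375 wh 60.97889709472656 14.49277114868164 38.77021408081055 mean [448.64568236 369.92288565] ang 41.340141776143746
94 409 c 446.5660400390625 368.2537536621094 wh 60.64092254638672 13.403104782104492 38.262779235839844 mean [448.79251728 370.02510021] ang 40.752128075900444
collar 460 56.12629559903496 ((450.0304870605469, 370.9263916015625), 18.812625885009766)
((449.6821594238281, 370.74664306640625), 18.9213924407959)
```

```bash
python3 - <<'E'
from h import *
def sv(f,n): np.savez(n,**{k:f[k] for k in("frame","depth","T","fx","fy","cx","cy")})
a=0.70-np.pi/2; p=[449.4,370.4]
env.grip(45)
env.move_pose(p+[140],ori(a))
h=env.movel(p+[66],vel=100,guard=10); print(h,env.get_tool_pos())
env.grip(0,100); w=env.get_grip_width(); z0=env.get_tool_pos(); print(w,z0,env.get_wrist_force())
env.movel(p+[130],vel=100); env.movel(p+[225],vel=250)
print(env.get_grip_width(),env.get_wrist_force())
env.move_pose([626.2,93.0,225],ori(0.259-np.pi/2)); env.wait(.3)
f=snap("wrist","w14.png"); sv(f,"f14.npz"); print(env.get_tool_pos(),ang(),env.get_clock())
snap("side","s14.png")
E
```

```text
False [449.79342539 370.68606443  66.82482558]
12.419170730132391 [449.85880899 370.76668557  67.15012427] [-0.25895169 -1.22000603  4.17085172]
12.383133294447605 [-0.00177177 -0.44012476 -1.53469292]
[626.03252318  93.7686376  225.16117011] -1.3105500189041155 33.9583
```

View pics/w14.png

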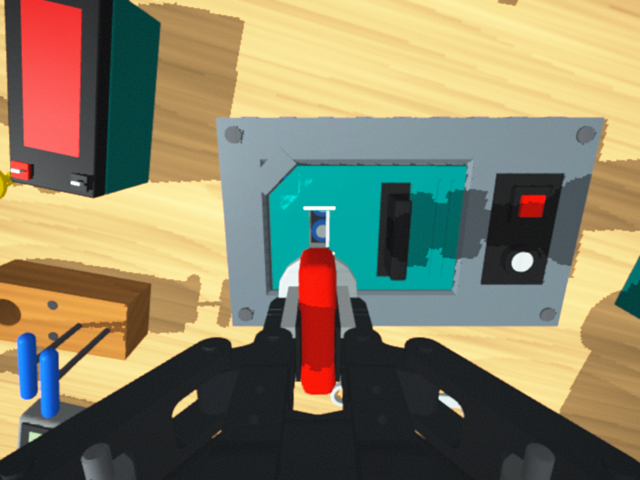

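View pics/s14.png

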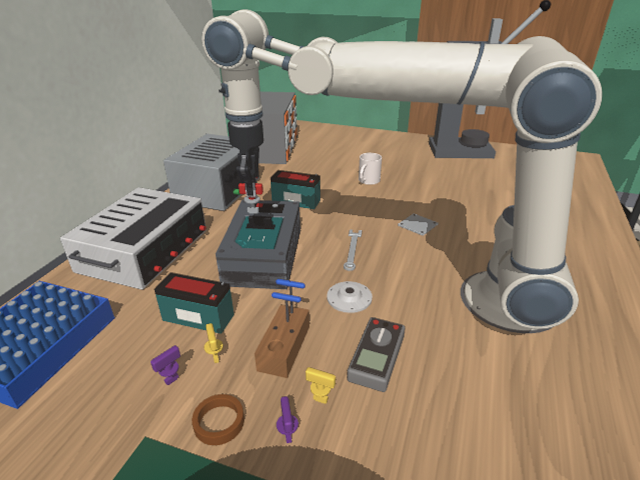

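```bash
python3 - <<'E'
from h import *
f=np.load("f14.npz")
print(atz(f,(250,318),252),atz(f,(393,318),252), atz(f,(282,280),215),atz(f,(282,355),215))
im=rect(f,253,560,700,40,150,.25); im2=rect(f,215,560,700,40,150,.25)
cv2.imwrite("pics/r14.png",np.hstack([im,np.zeros((560,10,3),np.uint8),im2])[:,:300+640,::-1][:, :800])
hsv=cv2.cvtColor(im,cv2.COLOR_RGB2HSV); red=((hsv[...,0]<6)|(hsv[...,0]>174))&(hsv[...,1]>150)
rr,cc=np.nonzero(red); (u,v),(w,h),an=cv2.minAreaRect(np.c_[cc,rr].astype(np.float32)); print("wing",560+v*.25,40+u*.25,w*.25,h*.25,an)
E
```

```text
[659.85931684 102.52310116 252.        ] [602.35491157  87.28961977 252.        ] [627.99193326 112.46042435 215.        ] [636.98473517  78.41732392 215.        ]
wing 657.6296081542969 81.96128845214844 46.234764099121094 107.48690032958984 27.17383575439453
```

View pics/r14.png

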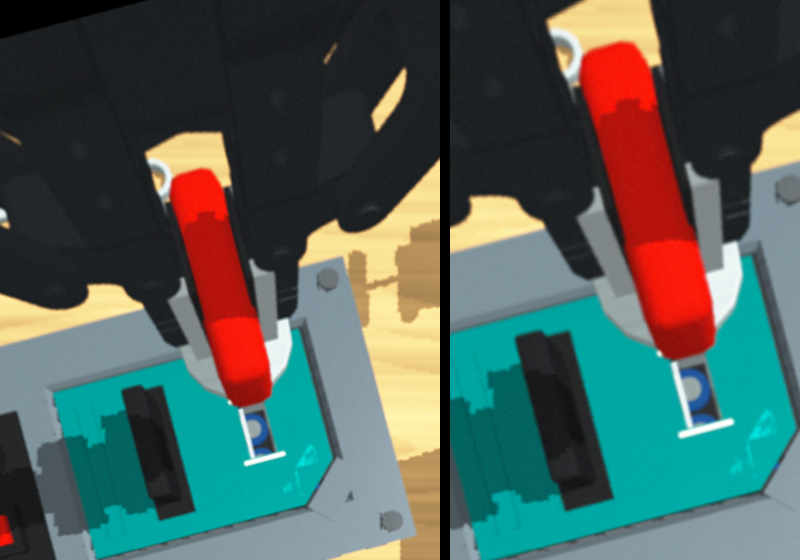

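Combining the block and carry views, the bolt sits about 1.3 mm along +x from the tool in the grip. I'll compensate and insert under guard.

```bash
python3 - <<'E'
from h import *
o=ori(0.259-np.pi/2); t=np.array([624.7,92.6]); c=t.copy()
env.movel([*c,160],vel=200,rot=o); env.wait(.2)
p=np.array(env.get_tool_pos()); print(p); c=c+(t-p[:2])
env.movel([*c,153],vel=60); env.wait(.15); print(env.get_tool_pos(),ang(),env.get_wrist_force())
h=env.movel([*c,111],vel=35,guard=10); print(h,env.get_tool_pos(),env.get_wrist_force(),env.get_wrist_torque(),env.get_clock())
snap("wrist","w15.png"); snap("side","s15.png")
E
```

```text
[625.63906416  92.67318545 162.534753  ]
[623.7407432   92.51322702 153.00250755] -1.3118308629712667 [-0.11000681 -0.50363618 -1.43864564]
True [623.52369924  92.50623444 115.24367389] [0.48776196 0.15553914 4.2252722 ] [0.04488503 0.04378122 0.04643413] 36.0833
```

View pics/w15.png

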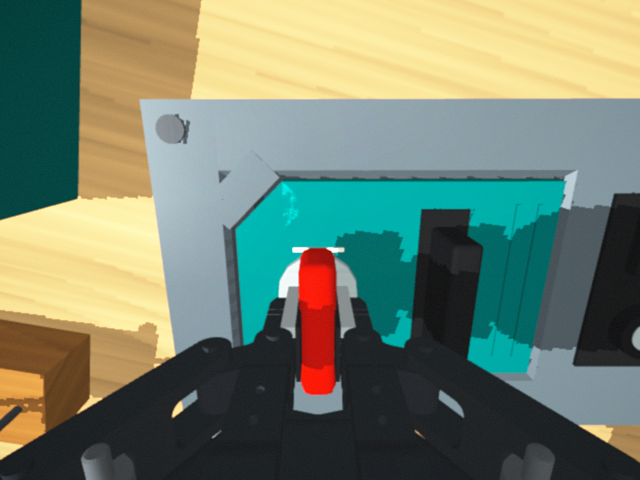

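The collar landed at TCP height 115.2, against 115.15 expected. Holding for step 3, then a quarter turn.

```bash
python3 - <<'E'
from h import *
env.wait(.4)
p0=np.array(env.get_tool_pos()); b=np.array([625.4,92.8])
a0=0.259-np.pi/2
env.movel([p0[0]-.0,p0[1],116.2],vel=20)
for k in (1,2,3):
    th=0.259+k*np.pi/6; t=b-1.3*np.array([np.cos(th),np.sin(th)])
    env.movel([*t,115.5],vel=12 if k==1 else 5,rot=ori(a0+k*np.pi/6)); print(env.get_tool_pos(),ang(),env.get_wrist_force(),env.get_wrist_torque())
env.wait(.2); print(env.get_tool_pos(),ang(),env.get_wrist_force(),env.get_clock())
snap("wrist","w16.png")
E
```

```text
[624.4136578   91.83119772 115.23594143] -0.7901960056998864 [ 0.38343596  0.03325103 -0.57737556] [-0.03830459 -0.06457145  0.05531105]
[624.86261275  91.61478464 115.23137036] -0.26706560683866676 [-0.39096703  0.82538569 -0.83114257] [-0.02503314  0.01550087  0.04071213]
[625.65030456  91.55792436 115.36846381] 0.25627979651597854 [-0.06492619  0.70941724 -0.93826431] [ 0.03764019 -0.06315117  0.01047479]
[625.70556831  91.55230277 115.46457914] 0.25789984315093506 [ 0.36291084 -0.09587786 -1.13149758] 39.0917
```

View pics/w16.png

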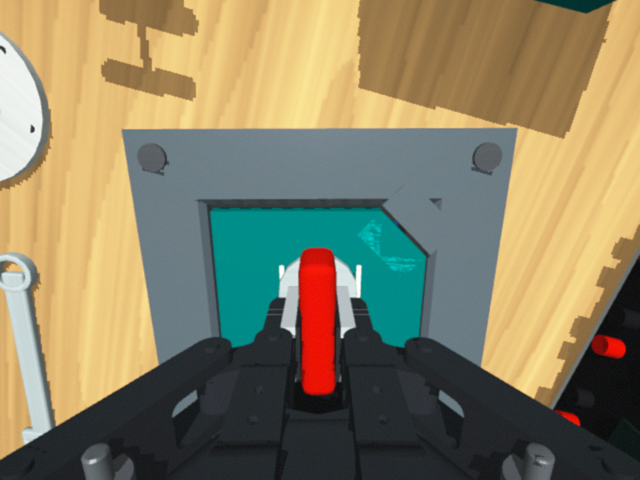

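It turned freely with little torque, and the wing now lies along the pack's y. I'll set it down, release, retreat and check.

```bash
python3 - <<'E'
from h import *
def sv(f,n): np.savez(n,**{k:f[k] for k in("frame","depth","T","fx","fy","cx","cy")})
p=np.array(env.get_tool_pos())
h=env.movel([625.5,91.6,113.5],vel=10,guard=4); print(h,env.get_tool_pos(),env.get_wrist_force())
env.grip(32)
env.movel([625.5,91.6,200],vel=120)
env.move_pose([640,20,300],ori(0.259-np.pi/2)); env.wait(.2)
f=snap("wrist","w17.png"); sv(f,"f17.npz"); snap("side","s17.png"); snap("top","t17.png")
C=cloud(f); hsv=cv2.cvtColor(f["frame"],cv2.COLOR_RGB2HSV)
red=((hsv[...,0]<6)|(hsv[...,0]>174))&(hsv[...,1]>150)&(C[...,2]>135)&(abs(C[...,0]-626)<50)&(abs(C[...,1]-93)<50)
P=C[red]; e=np.linalg.svd(P[:,:2]-P[:,:2].mean(0),full_matrices=False)[2][0]
print(len(P),P.mean(0),np.percentile(P[:,2],[5,50,95]),"wing ang",np.degrees(np.arctan2(e[1],e[0])),env.get_clock())
marks(f,"wrist",["bolt_mid","bolt_wing","cover_center","spanner_mid"])
cv2.imwrite("pics/r17.png",rect(f,100,560,720,-50,160,.3)[:,:,::-1])
E
```

```text
True [625.77007492  91.53922944 115.20675641] [0.08354742 0.55665711 4.17013585]
974 [626.83393842  91.71147051 141.33385345] [137.81529167 141.6916847  143.18849586] wing ang -74.00099537577525 42.2
bolt_mid 0.84 [206.9 240.3] [633.  89. 138.]
bolt_mid 0.22 [208.9 302.5] [644.  35. 130.]
bolt_wing 0.82 [213.7 232.6] [627.  93. 141.]
cover_center 0.86 [205.1 279.6] [636.  57. 100.]
spanner_mid 0.97 [358.8 344.3] [417. -79.   4.]
```

View pics/r17.png

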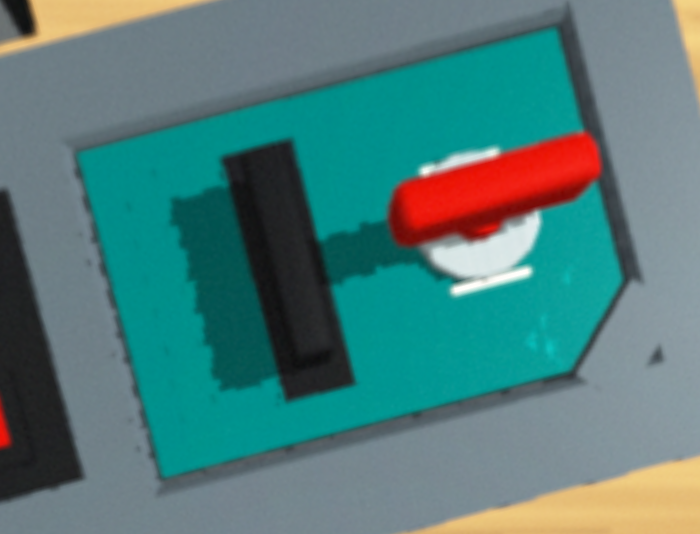

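View pics/t17.png

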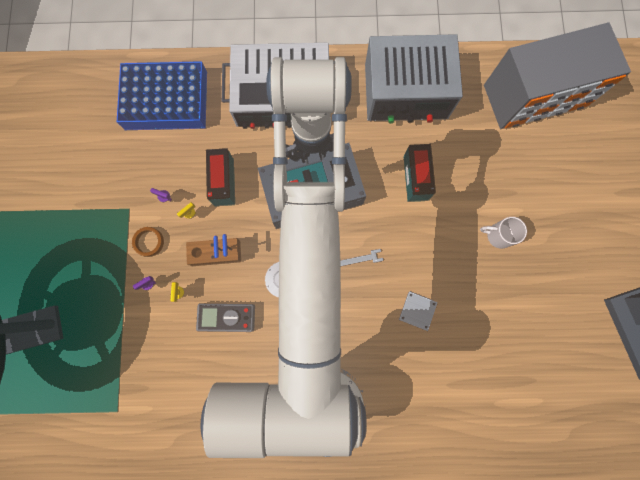

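View pics/s17.png

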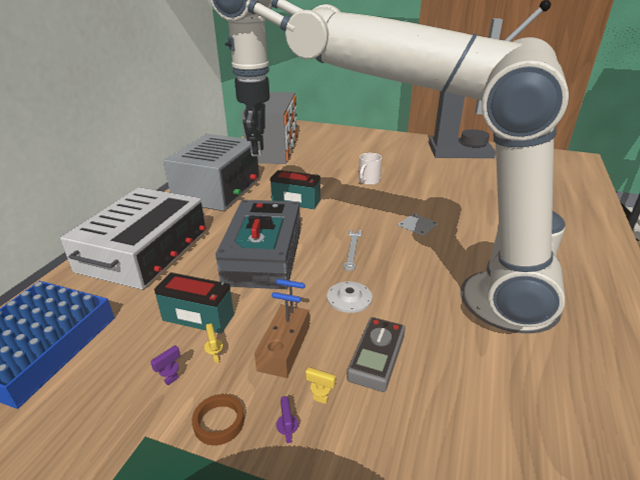

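```bash
python3 -c "
from h import *
print(env.finish_job(),env.get_clock())"
```

```text
the job is handed in; nothing more can be done
the job is handed in; nothing more can be done
```

The job is done and handed in at about 42 s of the 72 s allowed. The hand-in reports no verdict, so what follows rests on my own last checks.

- **Spanner:** it lies flat on the bench at about (420, −80), clear of the other things. The last wrist view put its middle about 4 mm above the bench.
- **Cover:** it sits home in the recess with even gaps all round. The plate's top was at 99.3 mm, under 1 mm from flush, with tilt below 0.004 rad. Its centre was about 1–2 mm from the seat.
- **T-bolt:** the collar came down at the expected height (tool at 115.2 mm, against 115.15 mm expected). After the quarter turn the wing stands about 89° from the slot, upright and released. Its centre was within about 2–3 mm of the slot centre.
- **Everything else:** the bystanders look unmoved in the last top and side pictures (by eye, not measured), though the arm hides part of the end cover from the top camera. The robot touches nothing.

**Disagreements:** the bolt's position along the wing in the grip differed by 2–3 mm between views from opposite sides. I split the difference, and the insertion went in without resistance. The network's low-score (0.22) second guess for the bolt fell about 55 mm away, on the cover's rib, and I ignored it.

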